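# Reset the hold-down screw of a contactor jig and lock it

## Robot

A 6-joint arm with a two-finger parallel gripper is mounted at the origin on a cart in front of the work surface, level with it; the furniture and walls round the work are solid. World frame = base frame: x ahead of the robot, y to its left, z up, the work surface at z = 0. Lengths are in m, angles in rad, forces in N, time in s.
With the tool pointing down it reaches from about 0.35 to 0.975 m from the base axis. Payload 4.9 kg.
Tool frame: the origin (TCP) lies at the very end of the fingers, on their centre line; the grasp point (between the pads) lies 19 mm behind it (ctrl.grasp_offset is the distance from the TCP to the grasp point, in m); z points along the fingers, y is the line along which they close (so a half turn about z gives the same grasp; the last joint's range is limited). The gripper opens to 85 mm and grips with 20 to 120 N. Pads are 22 mm wide; open, the fingers measure 114 mm over their backs; the gripper's body (76 mm by 85 mm) begins 54 mm behind the grasp point. The pads swing forward as they close: fully open they stand 13 mm farther back than shut.
Start: joints at [1.169, 0.053, 1.613, -0, 1.476, -0.119], TCP at [0.174, 0.6, 0.209] pointing down, gripper open.
Joint ranges: [-3.01, 3.01], [-1.01, 2.22], [0.06, 2.58], [-1.02, 4.17], [0.09, 2.62], [-3.14, 3.14]. Speed limits (rad/s): [2.57, 2.57, 3.14, 3.14, 3.14, 3.14].

## Interface

Orientations are given as a rotation vector (axis times angle).
In Python, from station import ctrl, optics gives the robot as it stands.
- The arm moves only by the shell command python3 -m handwheel 'ROWS' [OPENING] [FORCE]. ROWS is JSON, a list of rows, each an object of numbers: "tx", "ty", "tz": the shift along the tool's x, y, z in mm; "roll": the turn about the tool's z in rad. A call has 1 to 12 rows; each row shifts and turns the commanded pose from where the row before left it, along the tool's axes as they then stand; what a row does not reach is not made up. A row lasts 1/12 s, in which the tool goes at most 41.7 mm and 7.16 degrees, less where a joint would pass 70% of its speed; a pose out of reach is approached as far as the arm can. A call with a gripper value outside its range is refused whole. OPENING is the finger opening in mm, from 0 to 85.4, set as the call begins (- or left out, the last holds). The fingers move at their own pace and stop on an object; FORCE is the grip in N (left out, the last holds). Time passes only in rows, so rows that do not move let the fingers close. It gives the time, the measured TCP pose, the force, the opening and the grip force at its end, in the units of the state.
- ctrl.get_obs(): the state, without advancing time (a new reading comes with each control period).
- optics.get_image(name): name is "side" or "top"; returns (picture, depth): 384x512x3 uint8, red, green, blue; 384x512 float32, m along the optical axis (not along the pixel's ray), 0 where there is no reading.
- optics.camera_params(name): a dict with "mtx" (3x3 intrinsics, pixels), "extrinsics" (4x4, takes a point from camera to world coordinates). Camera axes: x right, y down, z forward; pixel columns grow to the right and rows downward; lengths in m; the calibration is good to about 2 mm. A picture is of the moment at which its call begins. camera_params takes no time and is no camera call.
- ctrl.finish_job(): hands the job in; it is judged then, once.
The state is a dict: "t": time; "q": joint angles; "dq": joint speeds; "effort": joint torques, N m; "tool_pos": TCP position; "tool_rot": TCP orientation; "contact_force": force on the tool from outside, world axes, zero at the start; "wrist_torque": the same for the moment, N m; "opening": finger opening in m; "grip_force": force on a finger pad.
Only numpy, scipy, OpenCV 4.12 (cv2) and the standard library are available. Lean on these libraries where they do the work, as an engineer would, in place of code of your own. Each camera call takes 0.05 s, during which the arm holds its last target. There are 200 camera calls.

## Task

The nest plate of the green hold-down jig has been changed, so its screw must be set again. Swing the red-balled lever to loosen the lock ring, turn the black knob until the rubber foot bears on the contactor in the nest with a moderate pressure (about 20 N, never pressing it hard), then swing the lever back until the lock ring is firmly tight, and let go. Leave the contactor in its nest and do not disturb the second one beside the jig.

Things in the scene. Friction and masses are not known exactly. Their poses are not given: they have to be found in the camera images.
- jig: Green cast jig fixed to the bench: base plate 176 x 124 x 12 mm, column at its back, arm reaching forward over the nest (46 mm wide, round boss of 56 mm at its end, underside 94 mm, top 118 mm above the bench). Origin: on the bench under the screw's axis; z up; -x is its open front. Nest, screw and lock ring share this axis. Above the arm stand only ring, lever and knob.
- lever_ball (a point): Centre of the red ball, 21 mm in diameter, at the end of the lock ring's lever (8 mm steel rod). It runs on a circle of radius 62 mm round the screw's axis, 144 mm above the bench, 26 mm above the arm's top. It can be pinched from above with the fingers closing along the circle, or pushed.
- lock_ring (a joint): Angle (rad) of the knurled steel ring, 47 mm wide, 16 mm high, on the arm's top; + is anticlockwise from above, loosening. At 0 (tight) the lever points 165 deg anticlockwise from the jig's +x. Stops at -0.12 and 1.25. Below 0.45 a pad in the arm grips the screw; above it the screw is free. Friction 0.3 N m (5 N at the ball); tightening below 0.45 adds 0.45 N m per rad (8 N at the ball at 0).
- adjuster: Hold-down screw: black knurled knob, 38 mm wide and 24 mm high, 24 mm threaded barrel, foot with a rubber sole 26 mm wide. Origin: on the axis at the knob's mid-height, 166 mm above the bench at the start; its frame turns and sinks with it. Rubber wears: the sole lies anywhere from 95 to 99 mm below the origin, so the gap under it (2 to 8 mm at the start) must be found by feel.
- knob_line (a point): Outer end of the white line on the knob's top, 16 mm from the axis, 13 mm above the knob's middle. Steep right-hand thread: clockwise (from above) lowers the screw 3.8 mm per rad (24 mm a turn); a hand on the knob must sink with it. Turning takes 0.15 N m, plus 0.01 N m per newton once the sole touches; its force then grows about 130 N per rad. 0.7 to 2.3 rad are needed.
- nest: Black nest plate let into the jig's base, 84 x 68 mm, thickness differs from job to job; fixed to the jig. Origin: centre of its underside, on the screw's axis; the contactor stands 10 mm above it between low fences that leave it 1.5 mm of play.
- contactor: Black contactor, 70 x 50 x 47 mm, 150 to 210 g, loose in the nest under the foot; origin: centre of its underside. Its raised top (36 x 46 mm), 47 mm above the origin, lies under the foot. Its plastic housing is damaged by more than 60 N from the foot. The turning sole drags it round until it leans on the fences.
- waiting_contactor: A second black contactor of the same size, loose on the bench beside the jig, 47 mm high; not to be moved.
There are look-alikes about, which are no part of the job. What is shaped like the contactor but blue or yellow is not meant.

How it is judged:
By the outcome, as a careful person would: the job done as asked, in the order asked, and still so for the second after the job is handed in, with the robot touching nothing.
It also fails if it takes over 72 s, if anything falls off the work surface, if the arm or the gripper's body presses on something with over 40 N, if the wrist force passes 120 N, or if a joint passes its speed limit or range.

## Working session

There is one attempt and no reset: what is moved stays moved. The work goes in short steps, Python scripts to look and compute and a shell command to move; the robot and the scene stay as the last step left them, time stands still between calls to the robot, and variables do not carry over. Pictures are saved under pics/ and viewed, at most 10 in all, crops included, and the job is handed in when it is done.

```bash
ls; mkdir -p pics; python3 - <<'E'
from station import ctrl, optics
import cv2, numpy as np
o=ctrl.get_obs()
print({k:np.round(v,3).tolist() for k,v in o.items()}, ctrl.grasp_offset)
for n in("top","side"):
    im,d=optics.get_image(n); np.savez(f'{n}0.npz',im=im,d=d)
    cv2.imwrite(f'pics/{n}0.png',im[:,:,::-1])
    p=optics.camera_params(n);print(n,np.round(p['mtx'],1).tolist(),np.round(p['extrinsics'],3).tolist())
E
```

```text
pics
{'t': 0.0, 'q': [1.169, 0.053, 1.614, -0.0, 1.476, -0.119], 'dq': [-0.0, -0.002, -0.0, -0.0, -0.0, -0.001], 'effort': [-0.001, -39.369, -37.017, -0.0, 0.007, -0.0], 'tool_pos': [0.174, 0.6, 0.208], 'tool_rot': [-0.443, -3.11, 0.003], 'contact_force': [-0.897, 0.495, 0.326], 'wrist_torque': [0.012, -0.022, -0.034], 'grip_force': 0.0, 'opening': 0.085} 0.0187
top [[484.3, 0.0, 255.9], [0.0, 484.3, 191.6], [0.0, 0.0, 1.0]] [[-0.005, -0.988, 0.154, 0.338], [-1.0, 0.003, -0.013, 0.065], [0.012, -0.154, -0.988, 1.154], [0.0, 0.0, 0.0, 1.0]]
side [[354.2, 0.0, 256.1], [0.0, 354.2, 194.7], [0.0, 0.0, 1.0]] [[-0.994, -0.051, 0.096, 0.43], [-0.108, 0.549, -0.829, 0.741], [-0.01, -0.835, -0.551, 0.602], [0.0, 0.0, 0.0, 1.0]]
```

View pics/top0.png

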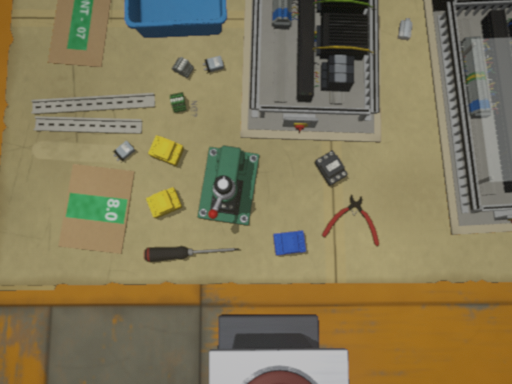

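View pics/side0.png

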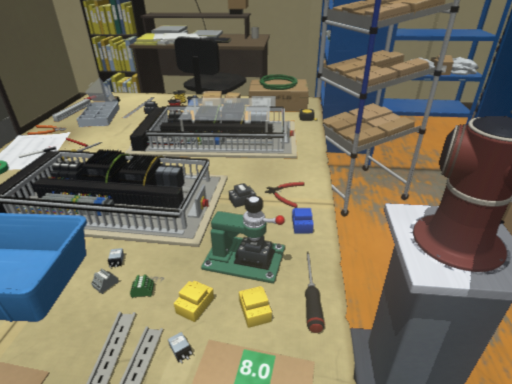

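The top view shows the green jig at about (230,185), its black knob at (223,185) and the red ball at (213,213). The side view has the ball at (280,219), the knob at (254,204) and the nest contactor under the foot at about (255,245).

Things that could be mistaken for what I want:
- **Red:** the pliers' handles (375,235) and the red part on the tray (300,127). The ball at (213,213) is the one on the jig's lever.
- **Contactor-shaped:** blue (290,243) and yellow (165,150) and (164,202).
- **Waiting contactor:** the black one at (331,168), which must stay put.
- **Green:** the small green part (178,102).

Next I'll measure and check with one close crop.

```bash
cat > h.py <<'E'
import numpy as np, cv2
from station import ctrl, optics
def load(n): f=np.load(n+'.npz'); return f['im'],f['d']
def ray(n,u,v):
    p=optics.camera_params(n);K=p['mtx'];E=p['extrinsics']
    r=E[:3,:3]@np.linalg.solve(K,[u,v,1.]); return E[:3,3],r
def plane(n,u,v,z):
    c,r=ray(n,u,v); return c+r*(z-c[2])/r[2]
def proj(n,P):
    p=optics.camera_params(n);E=p['extrinsics'];q=p['mtx']@(E[:3,:3].T@(np.array(P)-E[:3,3]));return q[:2]/q[2]
def two(a,b):
    (c1,r1),(c2,r2)=ray('top',*a),ray('side',*b)
    s=np.linalg.lstsq(np.c_[r1,-r2],c2-c1,rcond=None)[0]
    p,q=c1+s[0]*r1,c2+s[1]*r2; return (p+q)/2,np.linalg.norm(p-q)
def cloud(n,d):
    v,u=np.mgrid[:384,:512]; p=optics.camera_params(n);E=p['extrinsics']
    r=np.linalg.inv(p['mtx'])@np.stack([u.ravel(),v.ravel(),np.ones(u.size)])
    return ((E[:3,:3]@(r*d.ravel())).T+E[:3,3]).reshape(384,512,3)
def blob(m,u0,u1,v0,v1):
    k=np.zeros_like(m);k[v0:v1,u0:u1]=m[v0:v1,u0:u1]; v,u=np.nonzero(k); return (u.mean(),v.mean()),len(u)
def red(im):
    h=cv2.cvtColor(im,cv2.COLOR_RGB2HSV);return ((h[...,0]<8)|(h[...,0]>172))&(h[...,1]>150)&(h[...,2]>90)
E
python3 - <<'E'
from h import *
t,dt=load('top0'); s,ds=load('side0')
a,na=blob(red(t),200,226,200,225); b,nb=blob(red(s),270,292,208,230)
print('ball',a,na,b,nb,two(a,b),plane('top',*a,.144),plane('side',*b,.144))
C=cloud('top',dt)
# heights around jig
sub=C[140:230,190:265].reshape(-1,3)
k=sub[(sub[:,2]>.170)&(sub[:,2]<.19)]
print('knobtop n',len(k),k.mean(0),k.min(0),k.max(0))
h=cv2.cvtColor(t,cv2.COLOR_RGB2HSV);g=(h[...,0]>60)&(h[...,0]<95)&(h[...,1]>60)
g[:140]=0;g[235:]=0;g[:,:190]=0;g[:,265:]=0
m=g&(C[...,2]>0.004)&(C[...,2]<0.022)
P=C[m][:,:2]; print(cv2.minAreaRect((P*1000).astype(np.float32)))
m=g&(C[...,2]>0.108)&(C[...,2]<0.130); P=C[m][:,:2]; print('arm',cv2.minAreaRect((P*1000).astype(np.float32)))
A=cv2.resize(t[140:235,185:270],None,fx=6,fy=6,interpolation=cv2.INTER_CUBIC)
cv2.imwrite('pics/crop1.png',A[:,:,::-1])
E
```

```text
ball (np.float64(212.49056603773585), np.float64(213.45283018867926)) 53 (np.float64(279.5), np.float64(219.5)) 52 (array([0.44963487, 0.14274309, 0.14540253]), np.float64(0.0009031953140633268)) [0.44933595 0.14286923 0.144     ] [0.45014681 0.14082366 0.144     ]
knobtop n 274 [0.50648028 0.12107048 0.17647863] [0.48812661 0.10306118 0.17023667] [0.52583273 0.14028522 0.18178874]
((532.288330078125, 116.08135223388672), (120.59600830078125, 173.7754364013672), 81.04436492919922)
arm ((539.9153442382812, 116.98103332519531), (55.583953857421875, 121.43698120117188), 82.09085845947266)
```

View pics/crop1.png

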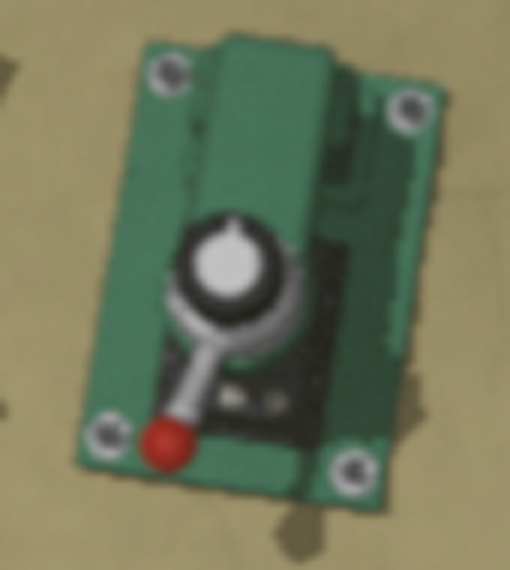

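The crop shows the white-topped knob at crop (228,263), with its line pointing up to (233,222). The steel lever runs down to the red ball at (168,443), and the nest contactor sits under the arm. So the ball at top-image (213,213) is the right one. Now I'll refine the axis, the rod height and the moves.

```bash
cat >> h.py <<'E'
def plan(xyz,yaw):
    """tool-frame mm / rad to go (rows with roll last); yaw = world angle of tool y (rad)"""
    from scipy.spatial.transform import Rotation as R
    o=ctrl.get_obs();M=R.from_rotvec(o['tool_rot']).as_matrix()
    d=M.T@(np.array(xyz)-o['tool_pos'])*1000
    y0=np.arctan2(M[1,1],M[0,1]); dr=(y0-yaw+np.pi)%(2*np.pi)-np.pi
    print('shift mm',d.round(1),'roll',round(dr,3),'yaw now deg',np.degrees(y0).round(1),'tilt',M[:,2].round(4))
E
python3 - <<'E'
from h import *
t,dt=load('top0'); s,ds=load('side0')
h=cv2.cvtColor(t,cv2.COLOR_RGB2HSV);w=(h[...,1]<60)&(h[...,2]>150)
C=cloud('top',dt)
m=w&(C[...,2]>.168)&(C[...,2]<.19);a,n=blob(m,205,240,165,205);print('white',a,n,plane('top',*a,.178))
# knob rim: dark + white at knob height
m=(C[...,2]>.168)&(C[...,2]<.19);m[:165]=0;m[205:]=0;m[:,:205]=0;m[:,240:]=0
c,r=cv2.minEnclosingCircle(np.argwhere(m)[:,::-1].astype(np.float32));print('disc',c,r,plane('top',*c,.176))
hs=cv2.cvtColor(s,cv2.COLOR_RGB2HSV);S=cloud('side',ds)
m=(hs[...,1]<60)&(hs[...,2]>150);b,n=blob(m,240,270,190,212);print('side white',b,n,plane('side',*b,.178),two(a,b))
m=(S[...,2]>.150)&(S[...,2]<.19);m[:185]=0;m[225:]=0;m[:,:235]=0;m[:,268:]=0;Q=S[m];print('side knob',Q.min(0),Q.max(0))
ball=np.array([.4496,.1425]);ax=np.array([.506,.119])
for f in(.4,.5,.6,.7,.8,.9,1):
    p=ax+f*(ball-ax); best=[]
    u,v=proj('side',[*p,.14]).round().astype(int)
    uu,vv=proj('top',[*p,.142]).round().astype(int)
    print(f,C[vv,uu].round(3),S[v,u].round(3))
plan([.4496,.1425,.208],np.radians(67.5))
E
```

```text
white (np.float64(222.52631578947367), np.float64(183.48684210526315)) 76 [0.5070556  0.12033175 0.178     ]
disc (222.14285278320312, 184.0) 9.359153747558594 [0.50633833 0.12122317 0.176     ]
side white (np.float64(252.88888888888889), np.float64(199.51111111111112)) 45 [0.50884063 0.12079102 0.178     ] (array([0.50802496, 0.12037182, 0.17756675]), np.float64(0.0017621841539567323))
side knob [0.48890309 0.10477828 0.15025282] [0.52622303 0.14196166 0.18262074]
0.4 [0.486 0.128 0.131] [0.485 0.124 0.136]
0.5 [0.479 0.132 0.134] [ 0.492 -0.052  0.003]
0.6 [0.472 0.134 0.137] [ 0.486 -0.051  0.001]
0.7 [0.467 0.136 0.142] [0.466 0.135 0.14 ]
0.8 [0.461 0.138 0.142] [0.46  0.141 0.142]
0.9 [0.453 0.139 0.156] [0.455 0.149 0.146]
1 [0.449 0.141 0.153] [0.449 0.152 0.149]
shift mm [-392.  -362.1    0.9] roll 0.11 yaw now deg 73.8 tilt [-7.0e-04 -1.7e-03 -1.0e+00]
```

```bash
python3 -m handwheel '[{"tx":-28,"ty":-26},{"tx":-28,"ty":-26},{"tx":-28,"ty":-26},{"tx":-28,"ty":-26},{"tx":-28,"ty":-26},{"tx":-28,"ty":-26},{"tx":-28,"ty":-26},{"tx":-28,"ty":-26},{"tx":-28,"ty":-26},{"tx":-28,"ty":-26},{"tx":-28,"ty":-26},{"tx":-28,"ty":-26}]' 50 40
python3 -m handwheel '[{"tx":-28,"ty":-25},{"tx":-14,"ty":-12,"roll":0.08},{}]'
python3 -c "
from h import *
plan([.4497,.1422,.208],np.radians(69.3))"
```

```text
shift mm [-392.2 -362.3    0.9] roll 0.078 yaw now deg 73.8 tilt [-7.0e-04 -1.7e-03 -1.0e+00]$[0]: bad value
$[0]: bad value
```

```bash
python3 -m handwheel '[{"tx":0,"ty":0,"tz":0,"roll":0.08}]' 50 40;python3 -m handwheel '[{"tx":-5.0,"ty":-5.0,"tz":0.0,"roll":0.0}]' 50 40; python3 -m handwheel --help
```

```text
t: 0.18
tool_pos: [0.1742, 0.5997, 0.2085]
tool_rot: [-0.569, -3.089, 0.002]
contact_force: [0.3, -0.2, -0.1]
opening: 0.0755
grip_force: 0.0
t: 0.27
tool_pos: [0.1768, 0.5937, 0.2086]
tool_rot: [-0.567, -3.089, 0.002]
contact_force: [0.8, 0.2, -0.5]
opening: 0.0638
grip_force: 0.0invalid input: not JSON, or not a number
```

All four keys are needed in every row.

```bash
python3 -c "
from h import *
plan([.4497,.1422,.208],np.radians(69.3))"
```

```text
shift mm [-415.5 -325.1    0.8] roll -0.002 yaw now deg 69.2 tilt [-7.e-04 -9.e-04 -1.e+00]
```

```bash
python3 -m handwheel '[{"tx":-29,"ty":-23,"tz":0,"roll":0},{"tx":-29,"ty":-23,"tz":0,"roll":0},{"tx":-29,"ty":-23,"tz":0,"roll":0},{"tx":-29,"ty":-23,"tz":0,"roll":0},{"tx":-29,"ty":-23,"tz":0,"roll":0},{"tx":-29,"ty":-23,"tz":0,"roll":0},{"tx":-29,"ty":-23,"tz":0,"roll":0},{"tx":-29,"ty":-23,"tz":0,"roll":0},{"tx":-29,"ty":-23,"tz":0,"roll":0},{"tx":-29,"ty":-23,"tz":0,"roll":0},{"tx":-29,"ty":-23,"tz":0,"roll":0},{"tx":-29,"ty":-23,"tz":0,"roll":0}]'
python3 -m handwheel '[{"tx":-29,"ty":-23,"tz":0,"roll":0},{"tx":-29,"ty":-23,"tz":0,"roll":0},{"tx":-9,"ty":-3,"tz":0,"roll":0},{"tx":0,"ty":0,"tz":0,"roll":0},{"tx":0,"ty":0,"tz":0,"roll":0}]'
python3 -c "
from h import *
plan([.4497,.1422,.123],np.radians(69.3));print(ctrl.get_obs()['q'].round(2))"
```

```text
t: 1.27
tool_pos: [0.4049, 0.2101, 0.2092]
tool_rot: [0.564, 3.09, -0.0]
contact_force: [0.1, 0.3, -0.2]
opening: 0.0499
grip_force: 0.0
t: 1.68
tool_pos: [0.4495, 0.1426, 0.209]
tool_rot: [-0.567, -3.089, -0.0]
contact_force: [0.4, 0.3, -0.3]
opening: 0.0504
grip_force: 0.0
shift mm [-0.4 -0.3 86. ] roll -0.002 yaw now deg 69.2 tilt [-1.2e-03  5.0e-04 -1.0e+00]
[ 0.15 -0.33  1.96  0.    1.51 -1.06]
```

```bash
python3 -m handwheel '[{"tx":0,"ty":0,"tz":25,"roll":0},{"tx":0,"ty":0,"tz":25,"roll":0},{"tx":0,"ty":0,"tz":20,"roll":0},{"tx":0,"ty":0,"tz":14,"roll":0},{"tx":0,"ty":0,"tz":0,"roll":0}]'
python3 -m handwheel '[{"tx":0,"ty":0,"tz":0,"roll":0},{"tx":0,"ty":0,"tz":0,"roll":0},{"tx":0,"ty":0,"tz":0,"roll":0},{"tx":0,"ty":0,"tz":0,"roll":0},{"tx":0,"ty":0,"tz":0,"roll":0},{"tx":0,"ty":0,"tz":0,"roll":0}]' 10 40
python3 -c "
from h import *
plan([.4497,.1422,.123],np.radians(69.3));print(ctrl.get_obs()['wrist_torque'])"
```

```text
t: 2.1
tool_pos: [0.4462, 0.1438, 0.1213]
tool_rot: [-0.56, -3.084, 0.003]
contact_force: [-0.8, 0.5, -0.4]
opening: 0.05
grip_force: 0.0
t: 2.6
tool_pos: [0.4502, 0.1426, 0.1268]
tool_rot: [0.567, 3.089, 0.0]
contact_force: [-4.3, -1.4, 6.9]
opening: 0.0133
grip_force: 35.4
shift mm [ 0.4 -0.6  3.8] roll -0.002 yaw now deg 69.2 tilt [ 7.e-04  2.e-04 -1.e+00]
[-0.30785602  0.71413763 -0.02183743]
```

```bash
python3 -c "
from h import *
o=[]
for n,(u0,u1,v0,v1) in dict(top=(180,260,150,240),side=(220,320,160,260)).items():
    im,d=optics.get_image(n);np.savez(n+'1.npz',im=im,d=d)
    o.append(cv2.resize(im[v0:v1,u0:u1],(390,420),interpolation=cv2.INTER_CUBIC))
cv2.imwrite('pics/grip1.png',np.hstack(o)[:,:,::-1])
ob=ctrl.get_obs();print(ob['tool_pos'],ob['contact_force'],ob['opening'],ob['grip_force'])
"
```

```text
[0.45023085 0.14265484 0.12676211] [-4.8650489  -1.88219738  6.44753813] 0.013050637385322693 35.48099756240845
```

View pics/grip1.png

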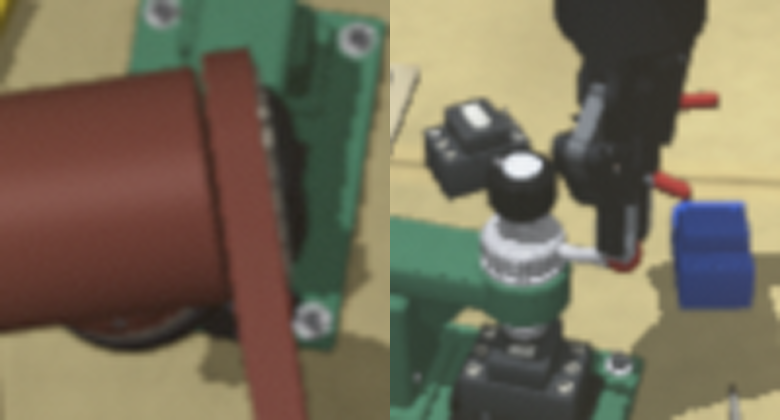

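```bash
python3 -c "
from h import *
s,d=load('side1');S=cloud('side',d)
r=red(s)
print('red',[(u,v,S[v,u].round(3).tolist()) for v,u in np.argwhere(r[210:232,265:295])[:, :]+[210,265]][::3])
for v in range(205,227,2):
    print(v,[(S[v,u]*1000).round().astype(int).tolist() for u in (274,277,280,283)],s[v,280].tolist())
print(blob(r,265,295,210,232))
print('TCP in side',proj('side',ctrl.get_obs()['tool_pos']))
"
```

```text
red []
205 [[460, 192, 216], [454, 188, 214], [449, 172, 203], [443, 162, 197]] [49, 48, 43]
207 [[460, 177, 201], [454, 186, 209], [449, 176, 201], [443, 157, 188]] [50, 50, 46]
209 [[460, 179, 198], [454, 185, 203], [449, 161, 186], [443, 157, 184]] [68, 68, 66]
211 [[461, 160, 179], [455, 160, 180], [449, 160, 180], [443, 156, 178]] [72, 73, 73]
213 [[461, 158, 173], [455, 162, 177], [449, 158, 174], [443, 156, 173]] [73, 74, 73]
215 [[461, 159, 169], [455, 162, 171], [449, 160, 170], [443, 156, 168]] [77, 79, 79]
217 [[461, 159, 163], [455, 163, 167], [449, 159, 164], [443, 156, 162]] [89, 92, 93]
219 [[461, 158, 158], [455, 162, 161], [449, 159, 159], [442, 155, 157]] [81, 82, 83]
221 [[462, 144, 142], [455, 155, 151], [448, 157, 153], [442, 148, 146]] [90, 90, 91]
223 [[471, -29, 1], [455, 151, 142], [448, 153, 144], [442, 150, 142]] [99, 58, 53]
225 [[470, -19, 2], [462, -19, 2], [454, -23, 0], [446, -23, 1]] [180, 166, 123]
((np.float64(nan), np.float64(nan)), 0)
TCP in side [279.20303968 226.41268525]h.py:20: RuntimeWarning: Mean of empty slice.
  k=np.zeros_like(m);k[v0:v1,u0:u1]=m[v0:v1,u0:u1]; v,u=np.nonzero(k); return (u.mean(),v.mean()),len(u)
  ret = ret.dtype.type(ret / rcount)
```

The side crop shows the fingertips ending at about (615,250), with the ball's red underside showing below them at (622,262). So the pads are pinching only the top of the ball (opening 13 mm, not 21). I'll open, go 12 mm lower and pinch again.

```bash
python3 -m handwheel '[{"tx":0,"ty":0,"tz":0,"roll":0},{"tx":0,"ty":0,"tz":0,"roll":0},{"tx":0,"ty":0,"tz":0,"roll":0},{"tx":0,"ty":0,"tz":0,"roll":0},{"tx":0,"ty":0,"tz":6,"roll":0},{"tx":0,"ty":0,"tz":6,"roll":0},{"tx":0,"ty":0,"tz":0,"roll":0}]' 50 40
python3 -m handwheel '[{"tx":0,"ty":0,"tz":0,"roll":0},{"tx":0,"ty":0,"tz":0,"roll":0},{"tx":0,"ty":0,"tz":0,"roll":0},{"tx":0,"ty":0,"tz":0,"roll":0},{"tx":0,"ty":0,"tz":0,"roll":0},{"tx":0,"ty":0,"tz":0,"roll":0}]' 10 40
```

```text
t: 3.28
tool_pos: [0.4487, 0.1424, 0.1114]
tool_rot: [-0.566, -3.087, 0.001]
contact_force: [-0.7, -0.5, 0.0]
opening: 0.0501
grip_force: 0.0
t: 3.78
tool_pos: [0.45, 0.1427, 0.1135]
tool_rot: [0.567, 3.09, 0.0]
contact_force: [-0.5, -0.1, -0.4]
opening: 0.0184
grip_force: 39.0
```

```bash
python3 -m handwheel '[{"tx":-0.3,"ty":-6.2,"tz":0,"roll":-0.1},{"tx":-0.3,"ty":-6.2,"tz":0,"roll":-0.1},{"tx":-0.3,"ty":-6.2,"tz":0,"roll":-0.1},{"tx":-0.3,"ty":-6.2,"tz":0,"roll":-0.1}]'
python3 -m handwheel '[{"tx":-0.3,"ty":-6.2,"tz":0,"roll":-0.1},{"tx":-0.3,"ty":-6.2,"tz":0,"roll":-0.1},{"tx":-0.3,"ty":-6.2,"tz":0,"roll":-0.1},{"tx":-0.3,"ty":-6.2,"tz":0,"roll":-0.1},{"tx":-0.3,"ty":-6.2,"tz":0,"roll":-0.1},{"tx":0,"ty":0,"tz":0,"roll":0}]'
python3 -c "
from h import *
o=ctrl.get_obs()
p=o['tool_pos'];d=p[:2]-[.507,.1205];print(np.hypot(*d),np.degrees(np.arctan2(d[1],d[0])),o['wrist_torque'])
plan(p,0)"
```

```text
t: 4.12
tool_pos: [0.4457, 0.119, 0.1136]
tool_rot: [0.066, -3.141, -0.004]
contact_force: [-0.8, 5.0, -0.1]
opening: 0.0187
grip_force: 39.2
t: 4.62
tool_pos: [0.4543, 0.0886, 0.1135]
tool_rot: [0.835, -3.027, -0.001]
contact_force: [-2.8, 0.8, 2.0]
opening: 0.0176
grip_force: 39.3
0.061622141900657276 -148.81607203260205 [0.11703754 0.45409163 0.08751102]
shift mm [0. 0. 0.] roll 2.109 yaw now deg 120.9 tilt [-1.3e-03  6.0e-04 -1.0e+00]
```

Lock ring is about 0.9 rad looser, with a tangential force near 5 N, as described. Now release, rise and go to the knob.

```bash
python3 -m handwheel '[{"tx":0,"ty":0,"tz":0,"roll":0},{"tx":0,"ty":0,"tz":0,"roll":0},{"tx":0,"ty":0,"tz":0,"roll":0},{"tx":0,"ty":0,"tz":0,"roll":0},{"tx":0,"ty":0,"tz":-25,"roll":0},{"tx":0,"ty":0,"tz":-35,"roll":0},{"tx":0,"ty":0,"tz":-35,"roll":0},{"tx":0,"ty":0,"tz":-5,"roll":0},{"tx":-20,"ty":0,"tz":0,"roll":0},{"tx":-30,"ty":0,"tz":0,"roll":0},{"tx":-11.6,"ty":0,"tz":0,"roll":0},{"tx":0,"ty":0,"tz":0,"roll":0}]' 64 40
python3 -m handwheel '[{"tx":0,"ty":0,"tz":0,"roll":0},{"tx":0,"ty":0,"tz":0,"roll":0}]'
python3 -c "
from h import *
plan([.507,.1205,.144],np.radians(120.9)); print(ctrl.get_obs()['q'].round(2))
s,d=optics.get_image('side');np.savez('side2.npz',im=s,d=d);S=cloud('side',d)
P=S[120:230,220:320].reshape(-1,3);k=(abs(P[:,0]-.507)<.06)&(abs(P[:,1]-.12)<.07)
Q=P[k&(P[:,2]>.183)];print('lowest gripper pts',np.sort(Q[:,2])[:15].round(3))
a=blob(red(s),255,320,205,240);print(a,plane('side',*a[0],.144))
"
```

```text
t: 5.62
tool_pos: [0.5088, 0.1212, 0.2131]
tool_rot: [-0.835, 3.028, 0.0]
contact_force: [-0.3, 0.5, -0.3]
opening: 0.064
grip_force: 0.0
t: 5.78
tool_pos: [0.5069, 0.1201, 0.213]
tool_rot: [0.833, -3.028, 0.0]
contact_force: [-1.2, -0.3, -0.7]
opening: 0.0638
grip_force: 0.0
shift mm [-0.4  0.3 69. ] roll -0.002 yaw now deg 120.8 tilt [-9.e-04 -4.e-04 -1.e+00]
[ 0.09 -0.2   1.85 -0.    1.5  -2.02]
lowest gripper pts [0.242 0.242 0.242 0.242 0.242 0.243 0.244 0.244 0.244 0.244 0.244 0.244
 0.244 0.244 0.244]
((np.float64(281.3809523809524), np.float64(205.8095238095238)), 21) [0.44865105 0.09009324 0.144     ]
```

```bash
python3 -m handwheel '[{"tx":0,"ty":0,"tz":25,"roll":0},{"tx":0,"ty":0,"tz":25,"roll":0},{"tx":0,"ty":0,"tz":18,"roll":0},{"tx":0,"ty":0,"tz":10,"roll":0},{"tx":0,"ty":0,"tz":0,"roll":0}]'
python3 -m handwheel '[{"tx":0,"ty":0,"tz":0,"roll":0},{"tx":0,"ty":0,"tz":0,"roll":0},{"tx":0,"ty":0,"tz":0,"roll":0},{"tx":0,"ty":0,"tz":0,"roll":0},{"tx":0,"ty":0,"tz":0,"roll":0}]' 28 40
python3 -c "
from h import *
plan([.507,.1205,.135],np.radians(120.9)); o=ctrl.get_obs();print(o['contact_force'],o['wrist_torque'])
s,d=optics.get_image('side');np.savez('side3.npz',im=s,d=d)
cv2.imwrite('pics/side3.png',cv2.resize(s[140:260,200:330],(650,600),interpolation=cv2.INTER_CUBIC)[:,:,::-1])
"
```

```text
t: 6.25
tool_pos: [0.5052, 0.1198, 0.1325]
tool_rot: [0.832, -3.024, -0.001]
contact_force: [0.1, 0.1, -0.6]
opening: 0.0637
grip_force: 0.0
t: 6.67
tool_pos: [0.5083, 0.1206, 0.1375]
tool_rot: [-0.833, 3.027, 0.0]
contact_force: [-3.3, 2.3, 6.2]
opening: 0.0367
grip_force: 40.6
shift mm [1.2 0.6 2.5] roll -0.002 yaw now deg 120.8 tilt [ 2.2e-03  6.0e-04 -1.0e+00]
[-3.29400089  2.27418974  6.17961276] [ 0.16711448  0.5768778  -0.036113  ]
```

View pics/side3.png

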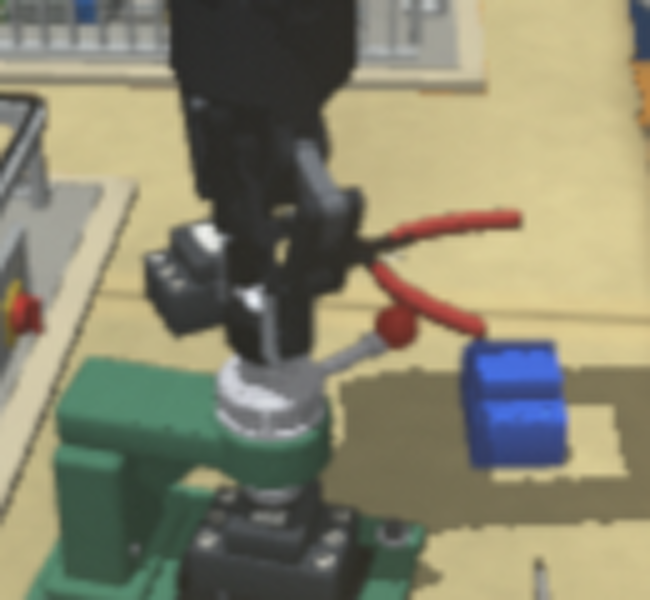

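The crop shows both fingers on the knob above the ring at about (265,360). The tips are clear of the rod, and the ball is swung away at (397,325). Now turn in small steps and read the wrist torque.

```bash
cat >> h.py <<'E'
def feel():
    o=ctrl.get_obs();from_=__import__('scipy.spatial.transform',fromlist=['Rotation']).Rotation
    M=from_.from_rotvec(o['tool_rot']).as_matrix()
    print('FEEL t %.2f yaw %.3f z %.2f F %s Tz %.3f grip %.0f open %.1f'%(o['t'],np.arctan2(M[1,1],M[0,1]),o['tool_pos'][2]*1e3,o['contact_force'].round(1),o['wrist_torque'][2],o['grip_force'],o['opening']*1e3))
E
python3 -c "
from h import *
c,r=ray('side',253,212);k=(.139-c[1])/r[1];print('tip',c+k*r);feel()"
python3 -m handwheel '[{"tx":0,"ty":0,"tz":0,"roll":0},{"tx":0,"ty":0,"tz":0,"roll":0}]' - 60 >/dev/null; python3 -c "from h import *;feel()"
python3 -m handwheel '[{"tx":0,"ty":0,"tz":0.38,"roll":0.1},{"tx":0,"ty":0,"tz":0.38,"roll":0.1}]' >/dev/null; python3 -c "from h import *;feel()"
python3 -m handwheel '[{"tx":0,"ty":0,"tz":0.38,"roll":0.1},{"tx":0,"ty":0,"tz":0.38,"roll":0.1}]' >/dev/null; python3 -c "from h import *;feel()"
python3 -m handwheel '[{"tx":0,"ty":0,"tz":0,"roll":0},{"tx":0,"ty":0,"tz":0,"roll":0}]' >/dev/null; python3 -c "from h import *;feel()"
```

```text
tip [0.50677422 0.139      0.15844809]
FEEL t 6.72 yaw 2.108 z 137.51 F [-3.6  0.6  6.4] Tz -0.021 grip 41 open 36.3
FEEL t 6.88 yaw 2.108 z 137.60 F [-3.   0.5  6.7] Tz -0.041 grip 59 open 36.3
FEEL t 7.05 yaw 1.904 z 136.83 F [-4.  -0.1  5.4] Tz 0.105 grip 59 open 36.1
FEEL t 7.22 yaw 1.704 z 136.08 F [-3.4 -0.9  6.3] Tz 0.171 grip 59 open 36.1
FEEL t 7.38 yaw 1.707 z 136.05 F [-2.9 -0.7  7.1] Tz -0.187 grip 59 open 35.8
```

```bash
cat > f.py <<'E'
import sys; from h import *
feel(); sys.exit(ctrl.get_obs()['wrist_torque'][2]>0.25)
E
r(){ :; }
python3 -m handwheel '[{"tx":0,"ty":0,"tz":0.19,"roll":0.05},{"tx":0,"ty":0,"tz":0.19,"roll":0.05}]' >/dev/null; python3 f.py &&
python3 -m handwheel '[{"tx":0,"ty":0,"tz":0.19,"roll":0.05},{"tx":0,"ty":0,"tz":0.19,"roll":0.05}]' >/dev/null; python3 f.py &&
python3 -m handwheel '[{"tx":0,"ty":0,"tz":0.19,"roll":0.05}]' >/dev/null; python3 f.py &&
python3 -m handwheel '[{"tx":0,"ty":0,"tz":0.19,"roll":0.05}]' >/dev/null; python3 f.py &&
python3 -m handwheel '[{"tx":0,"ty":0,"tz":0.19,"roll":0.05}]' >/dev/null; python3 f.py &&
python3 -m handwheel '[{"tx":0,"ty":0,"tz":0.19,"roll":0.05}]' >/dev/null; python3 f.py &&
python3 -m handwheel '[{"tx":0,"ty":0,"tz":0.19,"roll":0.05}]' >/dev/null; python3 f.py &&
python3 -m handwheel '[{"tx":0,"ty":0,"tz":0.19,"roll":0.05}]' >/dev/null; python3 f.py
```

```text
FEEL t 7.55 yaw 1.606 z 135.69 F [-3.7 -1.1  6.8] Tz 0.143 grip 59 open 36.1
FEEL t 7.55 yaw 1.606 z 135.69 F [-3.7 -1.1  6.8] Tz 0.143 grip 59 open 36.1
FEEL t 7.55 yaw 1.606 z 135.69 F [-3.7 -1.1  6.8] Tz 0.143 grip 59 open 36.1
FEEL t 7.55 yaw 1.606 z 135.69 F [-3.7 -1.1  6.8] Tz 0.143 grip 59 open 36.1
FEEL t 7.55 yaw 1.606 z 135.69 F [-3.7 -1.1  6.8] Tz 0.143 grip 59 open 36.1
FEEL t 7.55 yaw 1.606 z 135.69 F [-3.7 -1.1  6.8] Tz 0.143 grip 59 open 36.1
FEEL t 7.55 yaw 1.606 z 135.69 F [-3.7 -1.1  6.8] Tz 0.143 grip 59 open 36.1
FEEL t 7.55 yaw 1.606 z 135.69 F [-3.7 -1.1  6.8] Tz 0.143 grip 59 open 36.1False
False
False
False
False
False
False
False
```

```bash
sed -i 's/sys.exit(\(.*\))$/sys.exit(int(\1))/' f.py
python3 -m handwheel '[{"tx":0,"ty":0,"tz":0.19,"roll":0.05},{"tx":0,"ty":0,"tz":0.19,"roll":0.05}]' >/dev/null; python3 f.py &&
python3 -m handwheel '[{"tx":0,"ty":0,"tz":0.19,"roll":0.05}]' >/dev/null && python3 f.py &&
python3 -m handwheel '[{"tx":0,"ty":0,"tz":0.19,"roll":0.05}]' >/dev/null && python3 f.py &&
python3 -m handwheel '[{"tx":0,"ty":0,"tz":0.19,"roll":0.05}]' >/dev/null && python3 f.py &&
python3 -m handwheel '[{"tx":0,"ty":0,"tz":0.19,"roll":0.05}]' >/dev/null && python3 f.py &&
python3 -m handwheel '[{"tx":0,"ty":0,"tz":0.19,"roll":0.05}]' >/dev/null && python3 f.py &&
python3 -m handwheel '[{"tx":0,"ty":0,"tz":0.19,"roll":0.05}]' >/dev/null && python3 f.py &&
python3 -m handwheel '[{"tx":0,"ty":0,"tz":0.19,"roll":0.05}]' >/dev/null && python3 f.py &&
python3 -m handwheel '[{"tx":0,"ty":0,"tz":0.19,"roll":0.05}]' >/dev/null && python3 f.py
```

```text
FEEL t 7.72 yaw 1.506 z 135.32 F [-3.3 -1.2  6.7] Tz 0.078 grip 59 open 36.1
FEEL t 7.80 yaw 1.456 z 135.11 F [-2.8 -1.1  6.3] Tz 0.143 grip 59 open 36.1
FEEL t 7.88 yaw 1.406 z 134.91 F [-2.9 -2.6  5.7] Tz 0.143 grip 59 open 35.9
FEEL t 7.97 yaw 1.356 z 134.74 F [-4.1 -3.2  7.9] Tz 0.163 grip 59 open 36.0
FEEL t 8.05 yaw 1.306 z 134.56 F [-3.1 -1.5  6.8] Tz 0.126 grip 59 open 35.9
FEEL t 8.13 yaw 1.256 z 134.36 F [-3.  -3.3  7. ] Tz 0.107 grip 59 open 35.9
FEEL t 8.22 yaw 1.206 z 134.19 F [-3.  -2.8  7.2] Tz 0.119 grip 59 open 36.1
FEEL t 8.30 yaw 1.156 z 133.98 F [-3.8 -2.7  7.8] Tz 0.155 grip 59 open 36.2
FEEL t 8.38 yaw 1.106 z 133.78 F [-3.9 -3.1  7.6] Tz 0.126 grip 59 open 35.9
```

```bash
python3 -m handwheel '[{"tx":0,"ty":0,"tz":0.19,"roll":0.05}]' >/dev/null && python3 f.py &&
python3 -m handwheel '[{"tx":0,"ty":0,"tz":0.19,"roll":0.05}]' >/dev/null && python3 f.py &&
python3 -m handwheel '[{"tx":0,"ty":0,"tz":0.19,"roll":0.05}]' >/dev/null && python3 f.py &&
python3 -m handwheel '[{"tx":0,"ty":0,"tz":0.19,"roll":0.05}]' >/dev/null && python3 f.py &&
python3 -m handwheel '[{"tx":0,"ty":0,"tz":0.19,"roll":0.05}]' >/dev/null && python3 f.py &&
python3 -m handwheel '[{"tx":0,"ty":0,"tz":0.19,"roll":0.05}]' >/dev/null && python3 f.py &&
python3 -m handwheel '[{"tx":0,"ty":0,"tz":0.19,"roll":0.05}]' >/dev/null && python3 f.py &&
python3 -m handwheel '[{"tx":0,"ty":0,"tz":0.19,"roll":0.05}]' >/dev/null && python3 f.py &&
python3 -m handwheel '[{"tx":0,"ty":0,"tz":0.19,"roll":0.05}]' >/dev/null && python3 f.py &&
python3 -m handwheel '[{"tx":0,"ty":0,"tz":0.19,"roll":0.05}]' >/dev/null && python3 f.py
```

```text
FEEL t 8.47 yaw 1.056 z 133.59 F [-3.6 -2.8  6.3] Tz 0.113 grip 59 open 35.9
FEEL t 8.55 yaw 1.006 z 133.39 F [-3.9 -2.8  6.6] Tz 0.114 grip 59 open 35.8
FEEL t 8.63 yaw 0.956 z 133.22 F [-4.3 -3.1  6.6] Tz 0.109 grip 59 open 35.9
FEEL t 8.72 yaw 0.906 z 133.03 F [-4.3 -4.   6.4] Tz 0.122 grip 59 open 36.0
FEEL t 8.80 yaw 0.856 z 132.81 F [-4.5 -3.2  8.3] Tz 0.180 grip 60 open 35.7
FEEL t 8.88 yaw 0.806 z 132.70 F [-5.3 -3.7  8.1] Tz 0.257 grip 60 open 35.8
```

```bash
python3 -m handwheel '[{"tx":0,"ty":0,"tz":0.19,"roll":0.05}]' >/dev/null; python3 f.py
```

```text
FEEL t 8.97 yaw 0.756 z 132.55 F [-5.5 -4.1  8.7] Tz 0.271 grip 60 open 36.0
```

```bash
python3 -m handwheel '[{"tx":0,"ty":0,"tz":0.08,"roll":0.02}]' >/dev/null; python3 f.py
python3 -m handwheel '[{"tx":0,"ty":0,"tz":0,"roll":0}]' >/dev/null; python3 f.py
python3 -m handwheel '[{"tx":0,"ty":0,"tz":0,"roll":0}]' >/dev/null; python3 f.py
```

```text
FEEL t 9.05 yaw 0.737 z 132.44 F [-4.7 -3.8  9.2] Tz 0.331 grip 60 open 35.9
FEEL t 9.13 yaw 0.738 z 132.47 F [-5.6 -3.8  7. ] Tz 0.112 grip 60 open 36.1
FEEL t 9.22 yaw 0.738 z 132.47 F [-5.3 -3.9  8.9] Tz 0.130 grip 60 open 35.9
```

The last steps rise at the predicted slope to about 0.2 N m above the running torque, which is about 20 N. Release, rise, and locate the ball again.

```bash
python3 -m handwheel '[{"tx":0,"ty":0,"tz":0,"roll":0},{"tx":0,"ty":0,"tz":0,"roll":0},{"tx":0,"ty":0,"tz":0,"roll":0},{"tx":0,"ty":0,"tz":0,"roll":0},{"tx":0,"ty":0,"tz":-20,"roll":0},{"tx":0,"ty":0,"tz":-30,"roll":0},{"tx":0,"ty":0,"tz":-31,"roll":0},{"tx":0,"ty":0,"tz":0,"roll":-0.12},{"tx":0,"ty":0,"tz":0,"roll":-0.12},{"tx":0,"ty":0,"tz":0,"roll":-0.12},{"tx":0,"ty":0,"tz":0,"roll":-0.12},{"tx":0,"ty":0,"tz":0,"roll":-0.12}]' 55 40
python3 -m handwheel '[{"tx":0,"ty":0,"tz":0,"roll":-0.12},{"tx":0,"ty":0,"tz":0,"roll":-0.12},{"tx":0,"ty":0,"tz":0,"roll":-0.12},{"tx":0,"ty":0,"tz":0,"roll":-0.12},{"tx":0,"ty":0,"tz":0,"roll":-0.12},{"tx":0,"ty":0,"tz":0,"roll":-0.12},{"tx":0,"ty":0,"tz":0,"roll":-0.05},{"tx":0,"ty":0,"tz":0,"roll":0},{"tx":0,"ty":0,"tz":0,"roll":0}]'
python3 -c "
from h import *
s,d=optics.get_image('side');np.savez('side4.npz',im=s,d=d);S=cloud('side',d)
a=blob(red(s),255,320,190,240);p=plane('side',*a[0],.144);e=p[:2]-[.507,.1205];print(a,p,np.hypot(*e),np.degrees(np.arctan2(e[1],e[0])))
cv2.imwrite('pics/side4.png',cv2.resize(s[140:260,200:330],(650,600),interpolation=cv2.INTER_CUBIC)[:,:,::-1])
plan([.4543,.0886,.113],np.radians(120.9));print(ctrl.get_obs()['q'].round(2))
"
```

```text
t: 10.22
tool_pos: [0.5075, 0.1204, 0.2111]
tool_rot: [0.355, 3.121, 0.0]
contact_force: [-0.2, -0.1, -0.7]
opening: 0.055
grip_force: 0.0
t: 10.97
tool_pos: [0.5075, 0.1203, 0.211]
tool_rot: [0.832, -3.029, -0.0]
contact_force: [0.3, -0.1, 0.3]
opening: 0.055
grip_force: 0.0
((np.float64(282.2298850574713), np.float64(202.2183908045977)), 87) [0.44742662 0.0757598  0.144     ] 0.07450284067924862 -143.0930915255729
shift mm [61.9 -0.1 98. ] roll -0.003 yaw now deg 120.7 tilt [-1.e-04 -0.e+00 -1.e+00]
[ 0.09 -0.2   1.85  0.    1.49 -2.02]
```

View pics/side4.png

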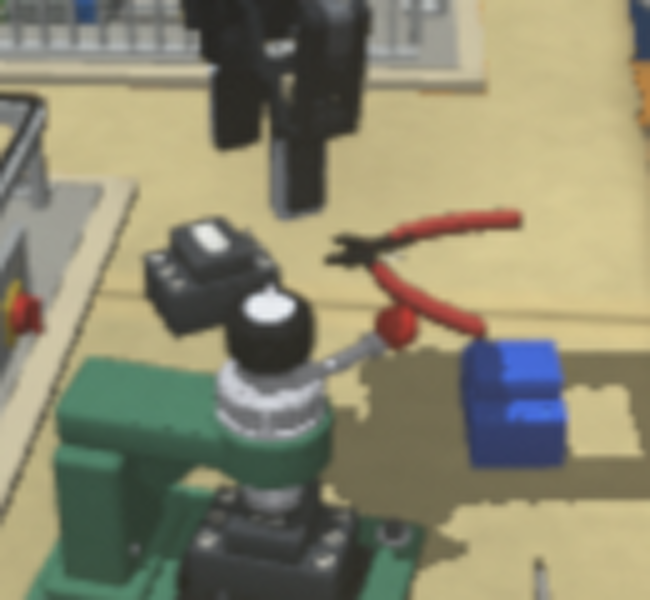

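The crop shows the lever ball unmoved at (397,327), the knob sunk nearer the ring with its line now pointing away, and the foot down on the contactor, which is still in its nest. Go back to the ball, pinch, and tighten.

```bash
python3 -m handwheel '[{"tx":25,"ty":0,"tz":0,"roll":0},{"tx":25,"ty":0,"tz":0,"roll":0},{"tx":12,"ty":0,"tz":0,"roll":0},{"tx":0,"ty":0,"tz":0,"roll":0},{"tx":0,"ty":0,"tz":25,"roll":0},{"tx":0,"ty":0,"tz":30,"roll":0},{"tx":0,"ty":0,"tz":28,"roll":0},{"tx":0,"ty":0,"tz":15,"roll":0},{"tx":0,"ty":0,"tz":0,"roll":0},{"tx":0,"ty":0,"tz":0,"roll":0}]' 50 40
python3 -m handwheel '[{"tx":0,"ty":0,"tz":0,"roll":0},{"tx":0,"ty":0,"tz":0,"roll":0},{"tx":0,"ty":0,"tz":0,"roll":0},{"tx":0,"ty":0,"tz":0,"roll":0},{"tx":0,"ty":0,"tz":0,"roll":0},{"tx":0,"ty":0,"tz":0,"roll":0}]' 10 40
```

```text
t: 11.85
tool_pos: [0.454, 0.0887, 0.1126]
tool_rot: [0.833, -3.027, -0.001]
contact_force: [0.5, 0.5, -0.4]
opening: 0.0503
grip_force: 0.0
t: 12.35
tool_pos: [0.4556, 0.0889, 0.1154]
tool_rot: [-0.833, 3.025, -0.0]
contact_force: [-0.6, 1.5, 5.8]
opening: 0.0181
grip_force: 39.0
```

```bash
cat > g.py <<'E'
from h import *
feel();o=ctrl.get_obs();d=o['tool_pos'][:2]-[.507,.1205];a=np.arctan2(d[1],d[0])
print('r %.1f az %.1f Ftang(ccw) %.1f'%(np.hypot(*d)*1e3,np.degrees(a)%360,o['contact_force'][:2]@[-np.sin(a),np.cos(a)]))
E
python3 g.py
python3 -m handwheel '[{"tx":-0.3,"ty":6.2,"tz":0,"roll":0.1},{"tx":-0.3,"ty":6.2,"tz":0,"roll":0.1},{"tx":-0.3,"ty":6.2,"tz":0,"roll":0.1},{"tx":-0.3,"ty":6.2,"tz":0,"roll":0.1},{"tx":-0.3,"ty":6.2,"tz":0,"roll":0.1}]' >/dev/null; python3 g.py
python3 -m handwheel '[{"tx":-0.3,"ty":6.2,"tz":0,"roll":0.1},{"tx":-0.3,"ty":6.2,"tz":0,"roll":0.1}]' >/dev/null; python3 g.py
python3 -m handwheel '[{"tx":-0.1,"ty":3.1,"tz":0,"roll":0.05},{"tx":-0.1,"ty":3.1,"tz":0,"roll":0.05},{"tx":-0.1,"ty":3.1,"tz":0,"roll":0.05}]' >/dev/null; python3 g.py
```

```text
FEEL t 12.35 yaw 2.108 z 115.38 F [-0.6  1.5  5.8] Tz 0.010 grip 39 open 18.1
r 60.3 az 211.6 Ftang(ccw) -1.6
FEEL t 12.77 yaw 1.603 z 115.42 F [ 0.  -3.7  5.1] Tz 0.103 grip 39 open 18.4
r 60.0 az 183.2 Ftang(ccw) 3.7
FEEL t 12.93 yaw 1.403 z 115.38 F [ 0.8 -6.   5. ] Tz 0.131 grip 39 open 18.3
r 60.0 az 171.5 Ftang(ccw) 5.8
FEEL t 13.18 yaw 1.256 z 115.37 F [-1.3 -5.3  6.8] Tz 0.133 grip 39 open 17.9
r 59.9 az 162.8 Ftang(ccw) 5.5
```

```bash

python3 -m handwheel '[{"tx":-0.1,"ty":3.1,"tz":0,"roll":0.05}]' >/dev/null; python3 g.py
python3 -m handwheel '[{"tx":-0.1,"ty":3.1,"tz":0,"roll":0.05}]' >/dev/null; python3 g.py
python3 -m handwheel '[{"tx":0,"ty":1.6,"tz":0,"roll":0.025}]' >/dev/null; python3 g.py
python3 -m handwheel '[{"tx":0,"ty":0,"tz":0,"roll":0},{"tx":0,"ty":0,"tz":0,"roll":0}]' >/dev/null; python3 g.py
```

```text
FEEL t 13.27 yaw 1.206 z 115.37 F [-2.5 -6.1  7.6] Tz 0.127 grip 39 open 18.3
r 59.9 az 160.0 Ftang(ccw) 6.5
FEEL t 13.35 yaw 1.156 z 115.34 F [-2.  -5.6  7.2] Tz 0.150 grip 39 open 18.0
r 59.9 az 157.1 Ftang(ccw) 6.0
FEEL t 13.43 yaw 1.131 z 115.35 F [-2.9 -6.5  7.7] Tz 0.069 grip 39 open 18.3
r 59.9 az 155.6 Ftang(ccw) 7.1
FEEL t 13.60 yaw 1.133 z 115.34 F [-2.8 -5.4  7. ] Tz 0.061 grip 39 open 17.8
r 59.9 az 155.5 Ftang(ccw) 6.1
```

```bash

python3 -m handwheel '[{"tx":0,"ty":1.9,"tz":0,"roll":0.03}]' >/dev/null; python3 g.py
python3 -m handwheel '[{"tx":0,"ty":0,"tz":0,"roll":0},{"tx":0,"ty":0,"tz":0,"roll":0}]' >/dev/null; python3 g.py
python3 -m handwheel '[{"tx":0,"ty":0,"tz":0,"roll":0},{"tx":0,"ty":0,"tz":0,"roll":0},{"tx":0,"ty":0,"tz":0,"roll":0},{"tx":0,"ty":0,"tz":0,"roll":0},{"tx":0,"ty":0,"tz":-15,"roll":0},{"tx":0,"ty":0,"tz":-35,"roll":0},{"tx":0,"ty":0,"tz":-40,"roll":0},{"tx":0,"ty":0,"tz":-10,"roll":0},{"tx":10,"ty":30,"tz":0,"roll":0},{"tx":10,"ty":35,"tz":0,"roll":0},{"tx":10,"ty":35,"tz":0,"roll":0},{"tx":10,"ty":35,"tz":0,"roll":0}]' 50
python3 -m handwheel '[{"tx":10,"ty":35,"tz":0,"roll":0},{"tx":10,"ty":35,"tz":0,"roll":0},{"tx":10,"ty":35,"tz":0,"roll":0},{"tx":0,"ty":0,"tz":0,"roll":0},{"tx":0,"ty":0,"tz":0,"roll":0}]'
python3 -c "
from h import *
t,d=optics.get_image('top');s,e=optics.get_image('side')
np.savez('top5.npz',im=t,d=d);np.savez('side5.npz',im=s,d=e)
for n,im,w in(('top',t,(190,240,195,235)),('side',s,(265,295,200,232))):
    a=blob(red(im),*w);p=plane(n,*a[0],.144);q=p[:2]-[.507,.1205];print(n,a,p.round(4),np.degrees(np.arctan2(q[1],q[0])))
o=[cv2.resize(t[140:240,180:280],(400,400)),cv2.resize(s[160:280,200:320],(400,400))]
cv2.imwrite('pics/end.png',np.hstack(o)[:,:,::-1])
"
```

```text
FEEL t 13.68 yaw 1.103 z 115.33 F [-2.4 -5.8  8.2] Tz 0.097 grip 39 open 18.4
r 59.9 az 154.0 Ftang(ccw) 6.3
FEEL t 13.85 yaw 1.103 z 115.37 F [-2.3 -5.5  7.5] Tz 0.049 grip 39 open 18.1
r 59.9 az 153.8 Ftang(ccw) 6.0
t: 14.85
tool_pos: [0.4774, 0.2885, 0.2131]
tool_rot: [0.729, 3.055, 0.001]
contact_force: [0.9, -1.1, 0.9]
opening: 0.0501
grip_force: 0.0
t: 15.27
tool_pos: [0.4974, 0.3955, 0.2118]
tool_rot: [-0.724, -3.056, 0.002]
contact_force: [0.3, 0.1, 0.2]
opening: 0.0501
grip_force: 0.0
top ((np.float64(210.03571428571428), np.float64(212.53571428571428)), 56) [0.4513 0.148  0.144 ] 153.71204075325215
side ((np.float64(281.3466666666667), np.float64(215.02666666666667)), 75) [0.447  0.1246 0.144 ] 176.0939038848372
```

View pics/end.png

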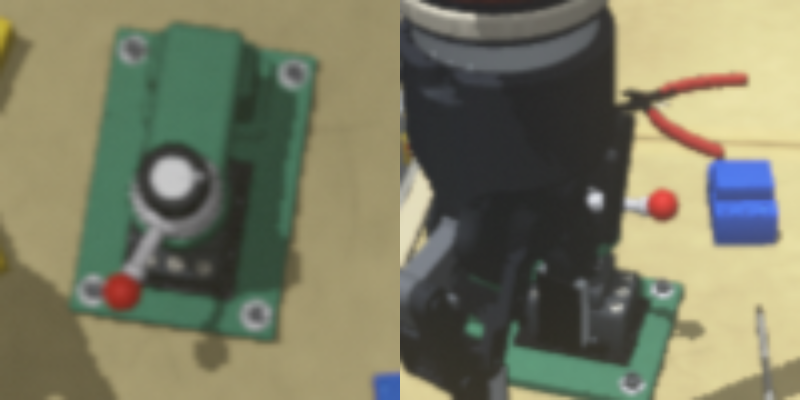

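The ball is at 153.7° and the ring is tight without hitting the stop. The arm hides the knob in the side view, so I'll move it back over the jig. From there I can compare the knob before and after tightening, in case the lock dragged the screw.

```bash

python3 -m handwheel '[{"tx":-16,"ty":-30,"tz":0,"roll":0},{"tx":-16,"ty":-30,"tz":0,"roll":0},{"tx":-17,"ty":-30,"tz":0,"roll":0},{"tx":-17,"ty":-30,"tz":0,"roll":0},{"tx":-17,"ty":-30,"tz":0,"roll":0},{"tx":-17,"ty":-30,"tz":0,"roll":0},{"tx":-17,"ty":-30,"tz":-10,"roll":0},{"tx":-16,"ty":-31,"tz":-10,"roll":0},{"tx":0,"ty":0,"tz":-10,"roll":0},{"tx":0,"ty":0,"tz":0,"roll":0},{"tx":0,"ty":0,"tz":0,"roll":0}]'
python3 -c "
from h import *
s,e=optics.get_image('side');np.savez('side6.npz',im=s,d=e)
b,_=load('side4')
A,B=[cv2.cvtColor(i,cv2.COLOR_RGB2GRAY)[192:222,240:268].astype(float) for i in(b,s)]
print('absdiff mean knob',np.abs(A-B)[:18].mean(),'max',np.abs(A-B)[:18].max())
for z,i in(('b',b),('a',s)):
    g=cv2.cvtColor(i,cv2.COLOR_RGB2GRAY)[194:206,246:262].astype(float);w=np.clip(g-110,0,None);v,u=np.mgrid[194:206,246:262];print(z,(w*u).sum()/w.sum(),(w*v).sum()/w.sum(),w.sum())
o=[cv2.resize(i[180:250,215:295],(400,350),interpolation=cv2.INTER_CUBIC) for i in(b,s)]
cv2.imwrite('pics/cmp.png',np.hstack(o)[:,:,::-1])
"
```

```text
t: 16.28
tool_pos: [0.508, 0.1185, 0.2441]
tool_rot: [0.73, 3.054, 0.002]
contact_force: [-0.1, -1.3, -0.5]
opening: 0.0502
grip_force: 0.0
absdiff mean knob 9.912698412698413 max 96.0
b 254.92675635276532 199.51748878923766 6690.0
a 256.7075198843095 197.87020968908172 2766.0
```

View pics/cmp.png

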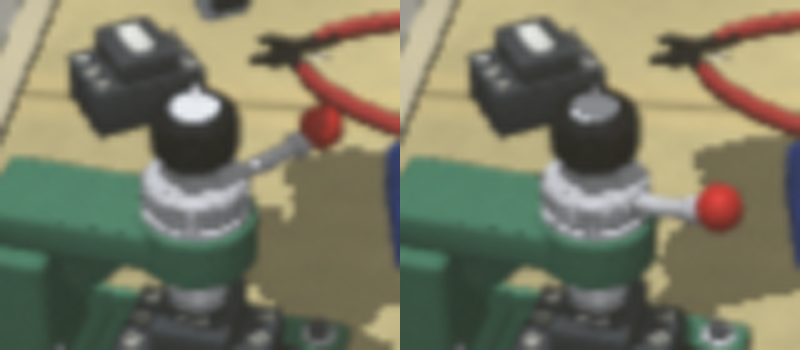

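```bash
python3 -c "
from h import *
for n in('side4','side6'):
    i,_=load(n);g=cv2.cvtColor(i,cv2.COLOR_RGB2GRAY);print(n);print(g[194:208,246:264])
for n in('top0','top5'):
    i,_=load(n);g=cv2.cvtColor(i,cv2.COLOR_RGB2GRAY);print(n);print(g[174:194,212:236])
for P in ([.507,.1205,.1735],):
  for a in (-80,-85,-90,-95,-100):
    q=np.radians(a);print(a,[proj(n,[P[0]+.016*np.cos(q),P[1]+.016*np.sin(q),P[2]]).round(2) for n in('side','top')],[proj(n,P).round(2) for n in('side','top')])
"
```

```text
side4
[[ 53  54  57  60  64  71  75  72  70  98 149 181 185 186 186 187 188 188]
 [ 62  65  65  63  61  62  61  60  63  84 141 182 186 186 186 187 188 188]
 [ 61  62  62  60  59  58  59  77  86  81 137 180 187 187 188 188 188 188]
 [ 57  56  58  57  57  59  75 124 142  93 109 147 168 183 188 189 189 188]
 [ 57  55  54  61  79 107 134 177 191 134 107 101 113 140 169 186 189 188]
 [ 55  53  60 105 169 207 216 219 219 212 194 153 105  89 116 153 177 181]
 [ 53  53  83 160 222 232 233 232 231 232 229 222 178  83  70 103 141 162]
 [ 51  57 101 181 229 233 234 234 234 235 234 228 186  84  54  69 119 159]
 [ 50  53  84 162 221 230 232 232 232 232 228 207 138  66  52  60 109 161]
 [ 50  51  61 104 159 198 219 222 221 208 173 133  81  54  50  54  92 151]
 [ 50  50  51  61  87 117 134 139 137 125  96  69  55  51  48  50  84 144]
 [ 48  49  51  53  56  62  65  66  66  64  59  54  50  50  47  49  82 142]
 [ 48  47  48  51  53  54  53  54  54  55  53  51  48  48  45  48  82 141]
 [ 46  46  45  45  49  49  48  48  49  50  49  48  46  44  44  48  82 142]]
side6
[[ 55  55  58  61  64  72  75  73  71
[... 4896 characters left out ...]
  43  43  46  47  46  44  40  37  45  71
  100 112 106  91  82  73]
 [ 97 106 124 148 166 168 143  97  57  40  40  44  44  42  45  56  76  98
  111 109  99  92  81  65]]
-80 [array([253.35, 197.07]), array([230.25, 182.54])] [array([253.79, 201.22]), array([222.57, 183.89])]
-85 [array([253.99, 197.06]), array([230.34, 183.2 ])] [array([253.79, 201.22]), array([222.57, 183.89])]
-90 [array([254.63, 197.08]), array([230.37, 183.87])] [array([253.79, 201.22]), array([222.57, 183.89])]
-95 [array([255.26, 197.13]), array([230.33, 184.54])] [array([253.79, 201.22]), array([222.57, 183.89])]
-100 [array([255.88, 197.21]), array([230.24, 185.2 ])] [array([253.79, 201.22]), array([222.57, 183.89])]
```

Row by row, the line's tip sits at the same sub-pixel column before and after tightening; only a shadow fell on it. So the lock did not drag the screw. The waiting contactor is unmoved and the gripper is clear, so I'm handing in.

```bash
python3 -c "
from station import ctrl
print(ctrl.finish_job())"
```

```text
the job is handed in; nothing more can be done
None
```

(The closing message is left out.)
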